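Clamp the three trivet blocks and keep the trigger squeezed

TASK

Three loose wooden blocks of a trivet lie crooked on the bed of the bar clamp: first nudge them into one straight, square row in line with the clamp's bar. Then pump the ratchet trigger, without pushing the jaw or pad by hand, until the closed-up row is gripped between pad and stop with the sprung pad pushed about half-way back towards its collar - firm, but never pressed all the way home, which would crush the wood. Finish holding: the program ends with the gripper still keeping the trigger squeezed and the row under pressure; leave the mug, tin and little pot alone.

Things in the scene. Friction and masses are not known exactly. Their poses are not given: they have to be found in the camera images.
- clamp: Grey bar clamp fixed to the table. y: along the bar from trigger to stop, z up. Origin: underside of the base plate on the bar's centre line. Plate 90 mm (x), y = -180..+160 mm, 12 mm thick; blocks lie on it. Toothed bar (tooth pitch 5 mm) and round collar slide along y at x = 0, 32 mm up. Grey cheeks round bar and trigger pivot: 34 mm wide, y = -112..-58 mm, 109 mm high
- stop (a point): Centre of the face of the fixed dark stop (60 mm wide, top 60 mm up), at y = +135 mm in the clamp's axes, 32 mm above the table
- handle (a point): Centre of the fixed rigid black handle, an upright 24 mm wide (x) and 10 mm thick (y = -110..-100 mm in the clamp's axes), 158 mm above the table; its top is 175 mm up. It stands behind the trigger
- trigger (a joint): Trigger angle: 0 at rest (leaning 0.24 rad to the stop), 0.44 fully squeezed (0.2 rad to the handle, -y). Pivot at y = -80 mm, 98 mm up. Squeezing drives the bar to the stop by about 40 mm per rad (less when the pad presses hard), less up to one 5 mm tooth lost at the start of each stroke. A spring returns it when let go (about 2 N). Over trigger and handle it measures 48 mm at rest, 22 mm squeezed
- trigger_grip (a point): Where to press: centre of the trigger, an upright black paddle 8 mm thick (y), 22 mm wide (x), just in front of the handle; the point is 60 mm above the pivot, the paddle's top 14 mm farther up. Axes turn with it
- jaw (a joint): How far bar and collar have come forward to the stop, 0 to 0.085 m. They stay where left by a brake that holds about 4 N: with the trigger let go, a harder pressed pad pushes them back until some 3 to 3.5 mm of pad travel are left. Cannot be pumped backwards
- pad (a joint): How far the sprung pad is pushed back to the collar: 0 (free, 16 mm of bare stem between pad and collar) to 0.016 m (all the way home). Spring 1 N per mm. Pad 44 mm wide, 32 mm high, 8 mm thick
- pad_face (a point): Centre of the pad's front face, which presses on the row, 32 mm above the table. With jaw at 0 and pad free it lies at y = -8 mm in the clamp's axes; with the row closed up it stands at y = +51 mm
- block_1_centre (a point): Centre of a plain light wooden block, 50 mm (its x) by 28 mm (its y) by 36 mm high, about 60 g, lying on the clamp's base plate; the three are alike and may stand in any order along the bar
- block_2_centre (a point): Centre of a plain light wooden block, 50 mm (its x) by 28 mm (its y) by 36 mm high, about 60 g, lying on the clamp's base plate; the three are alike and may stand in any order along the bar
- block_3_centre (a point): Centre of a plain light wooden block, 50 mm (its x) by 28 mm (its y) by 36 mm high, about 60 g, lying on the clamp's base plate; the three are alike and may stand in any order along the bar
- mug: Green mug, 92x132x100 mm, bystander; origin at centre of underside
- tin: Food tin, 76 mm wide, 58 mm high, bystander; origin at centre of underside
- pot: Small round white pot with a light lid, 65 mm wide, 29 mm high, bystander; origin at centre of underside
There are look-alikes about, which are no part of the job. Leave any purple or red look-alike of the part that bears block_2_centre alone.

How it is judged:
On the way, in this order (a step that is already met when the one before it is completed fails the run):
1. the three blocks lie in one straight, square row on the bed while the pad is still free (x of block_1_centre in the frame of clamp between -0.006 and 0.006 m and angle between the y axis of each of block_1_centre, block_2_centre, block_3_centre and the y axis of clamp, either way round below 0.1 rad and z of block_1_centre in the frame of clamp between 0.026 and 0.034 m and y of block_1_centre in the frame of clamp between 0.01 and 0.135 m and x of block_2_centre in the frame of clamp between -0.006 and 0.006 m and z of block_2_centre in the frame of clamp between 0.026 and 0.034 m and y of block_2_centre in the frame of clamp between 0.01 and 0.135 m and x of block_3_centre in the frame of clamp between -0.006 and 0.006 m and z of block_3_centre in the frame of clamp between 0.026 and 0.034 m and y of block_3_centre in the frame of clamp between 0.01 and 0.135 m and value of joint pad below 0.003 m), for 0.2 s.
2. the pumped jaw presses the pad on the row (value of joint pad above 0.0045 m and y of pad_face in the frame of clamp above 0.045 m), for 0.2 s.
At the end, for the whole second after the job is handed in: Blocks on the bed within 6 mm of the centre line and 0.1 rad of square, closed up between stop and pad (pad face at 46 to 56 mm); pad pushed back 4.5 to 12 of its 16 mm; fingers still press the trigger (over 0.7 N), squeezed by over 0.04 rad (x of block_1_centre in the frame of clamp between -0.006 and 0.006 m and angle between the y axis of each of block_1_centre, block_2_centre, block_3_centre and the y axis of clamp, either way round below 0.1 rad and z of block_1_centre in the frame of clamp between 0.026 and 0.034 m and y of block_1_centre in the frame of clamp between 0.01 and 0.135 m and x of block_2_centre in the frame of clamp between -0.006 and 0.006 m and z of block_2_centre in the frame of clamp between 0.026 and 0.034 m and y of block_2_centre in the frame of clamp between 0.01 and 0.135 m and x of block_3_centre in the frame of clamp between -0.006 and 0.006 m and z of block_3_centre in the frame of clamp between 0.026 and 0.034 m and y of block_3_centre in the frame of clamp between 0.01 and 0.135 m and value of joint pad between 0.0045 and 0.012 m and y of pad_face in the frame of clamp between 0.046 and 0.056 m and value of joint trigger above 0.04 rad and contact force between the fingers and trigger above 0.7 N); the arm keeps its last pose, push and grip.
It fails at once if the pad is pressed (nearly) all the way home: over 14 mm of its 16 (value of joint pad above 0.014 m).
It fails at once if the robot or its gripper pushes the jaw, bar or pad itself (over 2 N) (contact force between any of the arm, the fingers and jaw above 2 N).
It fails at once if the mug, tin or pot is moved by over 30 mm (distance of any of mug, tin, pot from where it was at the start of the episode above 0.03 m).
It also fails if it takes over 72 s, if anything falls off the work surface, if the arm or the gripper's body presses on something with over 40 N, if the wrist force passes 120 N, or if a joint passes its speed limit or range.

ROBOT

A 6-joint arm with a two-finger parallel gripper is mounted at the origin on a cart in front of the work surface, level with it; the furniture and walls round the work are solid. World frame = base frame: x ahead of the robot, y to its left, z up, the work surface at z = 0. Lengths are in m, angles in rad, forces in N, time in s.
With the tool pointing down it reaches from about 0.25 to 0.725 m from the base axis. Payload 4 kg.
Tool frame: the origin (TCP) lies between the finger pads; the fingertips stand 11 mm ahead of it and the grasp point (between the pads) lies 8 mm behind it (bot.tip_extent is the distance from the TCP to the fingertips, in m); z points along the fingers, y is the line along which they close (so a half turn about z gives the same grasp; the last joint's range is limited). The gripper opens to 85 mm and grips with 20 to 120 N. Pads are 22 mm wide; open, the fingers measure 114 mm over their backs; the gripper's body (76 mm by 85 mm) begins 54 mm behind the grasp point. The pads swing forward as they close: fully open they stand 13 mm farther back than shut.
Start: joints at [1.324, 0.241, 0.005, 1.335, 0, 1.571], TCP at [0.122, 0.485, 0.242] pointing down, gripper open.
Joint ranges: [-2.72, 2.72], [-1.05, 1.87], [-1.09, 1.28], [-1.99, 2.15], [-1.42, 1.44], [-3.14, 3.14]. Speed limits (rad/s): [2.79, 2.79, 3.14, 3.14, 3.14, 3.14].

INTERFACE

Orientations are given as a unit quaternion [x, y, z, w].
In Python, from workcell import bot gives the robot as it stands. The module is installed in compiled form; this text tells all that it offers.
- The arm moves only by the tool drive_tool, never from a script. Its argument "rows" is a list of rows, each an object of numbers: "dx", "dy", "dz": the shift along the tool's x, y, z in units of 50 mm (1.0 is 50 mm); "wx", "wy", "wz": the turn, a rotation vector about the tool's x, y, z in units of 5 degrees (1.0 is 5 degrees); "hand": the finger opening in mm, from 0 to 85.4. A call has 1 to 20 rows; each row is the pose to reach, as a shift and turn from the pose commanded when the call began, along the tool's axes at that moment; what a row does not reach only later rows make up. A row lasts 1/10 s, in which the tool goes at most 50 mm and 8.59 degrees, less where a joint would pass 70% of its speed; a pose out of reach is approached as far as the arm can. A call with a gripper value outside its range is refused whole. The fingers move at their own pace and stop on an object; the grip force is fixed at half the most. Time passes only in rows, so rows that repeat a pose let the fingers close. It gives the time, the measured TCP pose, the force, the opening and the grip force at its end, in the units of the state.
- bot.get_obs(): the state, without advancing time (a new reading comes with each control period).
- bot.camera(name): name is "scene" or "top"; returns the picture (400x640x3 uint8, red, green, blue); there is no depth.
- bot.get_calibration(name): a dict with "vfov" (degrees; the focal length in pixels is half the picture's height over the tangent of half this angle, whatever the lens; pixels are square), "cx", "cy" (the principal point, pixels), "k1" (the pictures are not rectified: a ray, as slopes to the right and down, at radius r is drawn at 1 + k1 r^2 times it, then the intrinsics apply), "origin" and "rotation" of the camera in the world. Camera axes: x right, y up, looking along -z (the intrinsics and any distortion apply to the point x, -y, -z); pixel columns grow to the right and rows downward; lengths in m; the calibration is good to about 2 mm. A picture is of the moment at which its call begins. get_calibration takes no time and is no camera call.
- bot.job_done(): hands the job in; it is judged then, once.
Trained networks look in the newest picture that a camera, given by its name, has taken for a name from the list of things; names that differ only in an ending like _2 or _b are one class to them, and where a whole thing is asked for, a point or a joint stands for the part that bears it (a point fixed in the world has none). Each returns a list of dicts, best first, with "score" (0 to 1); they miss things now and then, are a little off and sometimes report something else, mostly with a low value. They report only what shows in the picture. A call takes as long as a camera call. They do not tell look-alikes from the thing itself.
- bot.look_for(camera, thing): "extent" ([centre column, centre row, width, height] in pixels, round what is visible of it).
- bot.outline_of(camera, thing): "region" (400x640 bool, what is visible of it) and "extent" ([centre column, centre row, width, height] in pixels, round what is visible of it).
The state is a dict: "clock": time; "joint_pos": joint angles; "joint_vel": joint speeds; "tau": joint torques, N m; "eef_pos": TCP position; "tool_rot": TCP orientation; "ft_force": force on the tool from outside, world axes, zero at the start; "ft_torque": the same for the moment, N m; "grip_width": finger opening in m; "grasp_force": force on a finger pad.
Only numpy, scipy, OpenCV 4.12 (cv2) and the standard library are available. Lean on these libraries where they do the work, as an engineer would, in place of code of your own. Each camera call takes 0.05 s, during which the arm holds its last target. There are 200 camera calls.

## Working session

There is one attempt and no reset: what is moved stays moved. The work goes in short steps, Python scripts to look and compute and a tool call to move; the robot and the scene stay as the last step left them, time stands still between calls to the robot, and variables do not carry over. Pictures are saved under pics/ and viewed, at most 10 in all, crops included, and the job is handed in when it is done.

Besides the shell and the picture viewer there is one more tool, called after ">>>" as name(argument=value, ...) on one line, values as JSON. drive_tool: Moves the arm, as the interface text tells. Its arguments: {"type":"object","properties":{"rows":{"type":"array","items":{"type":"object","properties":{"dx":{"type":"number"},"dy":{"type":"number"},"dz":{"type":"number"},"wx":{"type":"number"},"wy":{"type":"number"},"wz":{"type":"number"},"hand":{"type":"number"}}}}},"required":["rows"]}

```bash
mkdir -p pics; cat > h.py <<'E'
import numpy as np, cv2
from workcell import bot
def cal(n):
    c=bot.get_calibration(n); f=200/np.tan(np.radians(c['vfov'])/2)
    return c,f,np.array(c['origin']),np.array(c['rotation']).reshape(3,3)
def proj(n,P):
    c,f,o,R=cal(n); q=(np.atleast_2d(P)-o)@R; s=np.c_[q[:,0],-q[:,1]]/(-q[:,2:3])
    s=s*(1+c['k1']*(s**2).sum(1,keepdims=True)); return s*f+[c['cx'],c['cy']]
def unproj(n,px,z):
    c,f,o,R=cal(n); d=(np.atleast_2d(px)-[c['cx'],c['cy']])/f; s=d.copy()
    for _ in range(20): s=d/(1+c['k1']*(s**2).sum(1,keepdims=True))
    r=np.c_[s[:,0],-s[:,1],-np.ones(len(s))]@R.T
    return o+r*((z-o[2])/r[:,2:3])
def save(n,fn,box=None,sc=1):
    im=bot.camera(n); 
    if box: im=im[box[1]:box[3],box[0]:box[2]]
    im=cv2.resize(im,None,fx=sc,fy=sc,interpolation=cv2.INTER_CUBIC)
    cv2.imwrite('pics/'+fn,im[:,:,::-1]); 
E
python3 - <<'E'
from h import *
for n in('scene','top'):
    save(n,n+'0.png'); print(cal(n))
    for t in('clamp','block_1_centre','trigger_grip','handle','stop','pad','mug','tin','pot'):
        print(n,t,[(np.round(d['extent']),round(d['score'],2)) for d in bot.look_for(n,t)][:5])
print(bot.get_obs())
E
```

```text
Traceback (most recent call last):
  File "h.py", line 5, in cal
    return c,f,np.array(c['origin']),np.array(c['rotation']).reshape(3,3)
                                     ~~~~~~~~~~~~~~~~~~~~~~~~~~~~~~~^^^^^
ValueError: cannot reshape array of size 4 into shape (3,3)
```

```bash
sed -i "s/np.array(c\['rotation'\]).reshape(3,3)/Rotation.from_quat(c['rotation']).as_matrix()/; 1a from scipy.spatial.transform import Rotation" h.py
python3 - <<'E'
from h import *
for n in('scene','top'):
    save(n,n+'0.png'); print(cal(n))
    for t in('clamp','block_1_centre','trigger_grip','stop','pad','mug','tin','pot'):
        print(n,t,[(np.round(d['extent']),round(d['score'],2)) for d in bot.look_for(n,t)][:5])
print(bot.get_obs())
E
```

```text
({'vfov': 42.751614702752576, 'cx': 318.2012837243617, 'cy': 207.53334627338245, 'k1': 0.041997138074070975, 'origin': array([-0.07556253,  0.94436809,  1.15712725]), 'rotation': array([-0.11368353,  0.3889618 ,  0.88073215, -0.24514414])}, np.float64(510.97483887421816), array([-0.07556253,  0.94436809,  1.15712725]), array([[-0.85396081,  0.34337555, -0.39095289],
       [-0.52024976, -0.57722613,  0.62940463],
       [-0.00954606,  0.74088003,  0.67156954]]))
scene clamp [(array([302., 231.,  92.,  96.]), 0.72)]
scene block_1_centre [(array([283., 244.,  18.,  20.]), 0.69)]
scene trigger_grip []
scene stop [(array([301., 229.,  86.,  94.]), 0.83)]
scene pad [(array([301., 229.,  89.,  95.]), 0.7), (array([307., 234.,  11.,  13.]), 0.61)]
scene mug [(array([360., 155.,  34.,  41.]), 0.67)]
scene tin [(array([218., 319.,  33.,  37.]), 0.65)]
scene pot []
({'vfov': 51.60455417430888, 'cx': 319.9725739351645, 'cy': 201.50471845550769, 'k1': -0.08840340148278794, 'origin': array([ 0.45189447, -0.02119981,  1.52164952]), 'rotation': array([ 0.02603736, -0.02419683, -0.69855924,  0.71466
[... 656 characters left out ...]
2)]
{'clock': 0.95, 'joint_pos': array([ 1.32400504e+00,  2.40566302e-01,  4.96652651e-03,  1.33521347e+00,
       -2.39911155e-05,  1.57081899e+00]), 'joint_vel': array([ 0.00065698,  0.00155461, -0.0005347 , -0.00021204, -0.00092289,
        0.00068716]), 'tau': array([ 1.14323436e-04, -3.72207355e+01,  2.52695704e+01,  1.16683426e-03,
       -1.54839140e-04, -2.02865266e-06]), 'eef_pos': array([0.12214833, 0.48482775, 0.24231051]), 'tool_rot': array([ 1.23093977e-01,  9.92395018e-01, -9.87364880e-06,  1.08629756e-05]), 'ft_force': array([0.20864917, 0.22427459, 0.2277717 ]), 'ft_torque': array([-0.04279418, -0.00658307, -0.00924204]), 'grasp_force': 0.0, 'grip_width': 0.08561316877173122}
```

View pics/scene0.png

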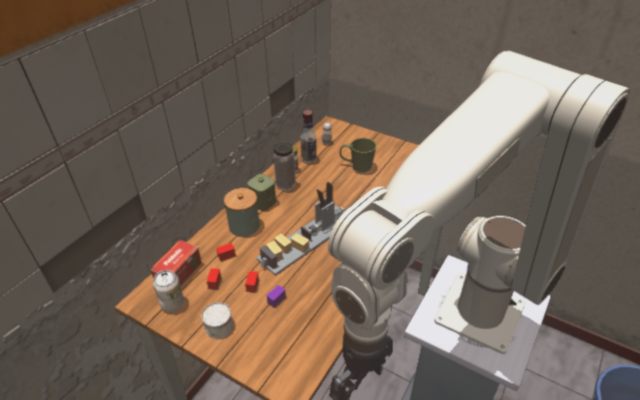

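View pics/top0.png

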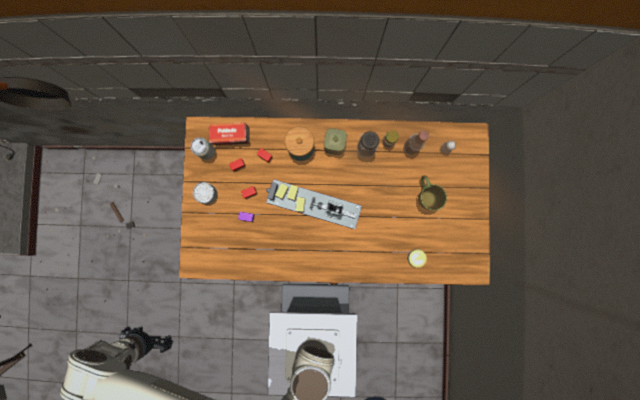

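The top view shows the clamp at about (267..362, 182..228). The stop is at the left (272,190), the three light blocks are at (282,191), (293,194) and (300,205), and the trigger is near (335,208). The purple and red look-alikes sit off the bed. I'll confirm this with an enlarged crop.

```bash
python3 - <<'E'
from h import *
save('top','t1.png',(255,172,375,238),6.6)
save('scene','s1.png',(245,170,365,290),5)
for x,y in ((0,0),):pass
E
```

```text
(no output)
```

View pics/t1.png

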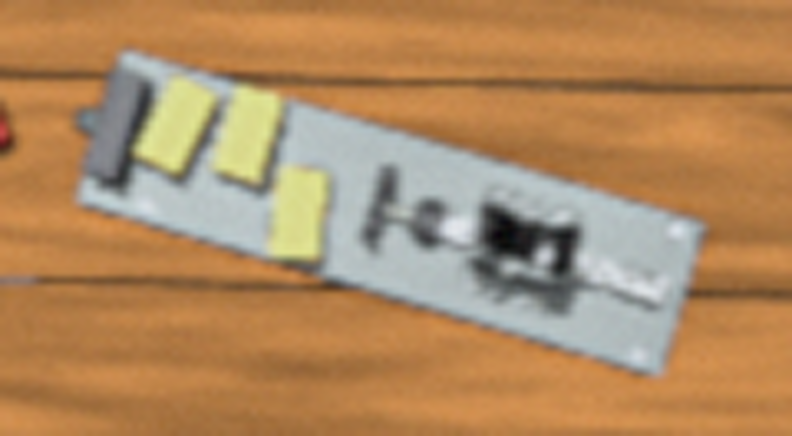

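View pics/s1.png

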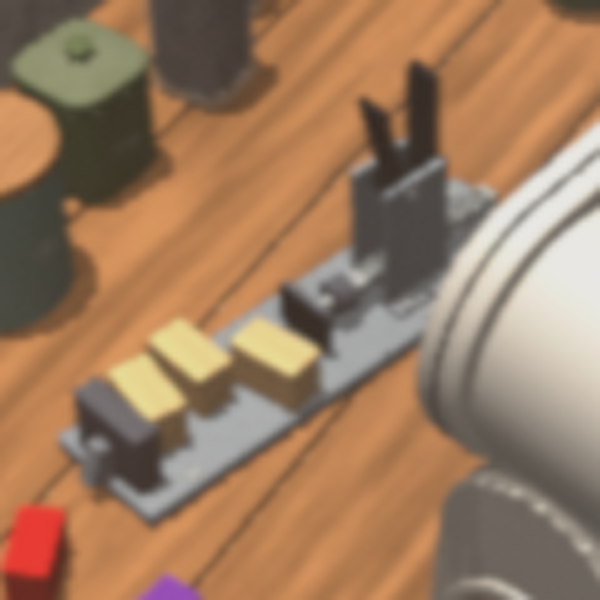

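The crops confirm it. In the first crop the three plain light blocks lie on the bed at (176,125), (248,135) and (298,213). The pad is at (380,210) and the trigger and handle at (530,235). The arm isn't hiding anything.

```bash
cat >> h.py <<'E'
from scipy.optimize import least_squares
def rigid(L,W):
    a=L-L.mean(0);b=W-W.mean(0)
    th=np.arctan2((a[:,0]*b[:,1]-a[:,1]*b[:,0]).sum(),(a*b).sum()); c,s=np.cos(th),np.sin(th)
    return th,W.mean(0)-np.array([[c,-s],[s,c]])@L.mean(0)
def clampfr(C,P): # world->clamp xy
    th,t=C; c,s=np.cos(th),np.sin(th); return (np.atleast_2d(P)[:,:2]-t)@np.array([[c,-s],[s,c]])
def toworld(C,P):
    th,t=C; c,s=np.cos(th),np.sin(th); return np.atleast_2d(P)@np.array([[c,s],[-s,c]])+t
def blocks(C,im=None,dbg=False):
    im=bot.camera('top') if im is None else im
    S=6; big=cv2.resize(im,None,fx=S,fy=S,interpolation=cv2.INTER_CUBIC).astype(float)
    m=((big[:,:,0]>140)&(big[:,:,1]>0.85*big[:,:,0])&(big[:,:,2]<0.8*big[:,:,1])).astype(np.uint8)
    out=[]
    for c in cv2.findContours(m,cv2.RETR_EXTERNAL,cv2.CHAIN_APPROX_NONE)[0]:
        if cv2.contourArea(c)<1200: continue
        p=(c[:,0,:]+.5)/S-.5; w=clampfr(C,unproj('top',p,.048))
        (u,v),(a,b),g=cv2.minAreaRect((w*1000).astype(np.float32))
        if a<b: a,b,g=b,a,g-90
        g=(g+90)%180-90
        if abs(u)<60 and 0<v<150: out.append((round(u,1),round(v,1),round(g,1),round(a,1),round(b,1)))
    return sorted(out,key=lambda q:-q[1])
E
python3 - <<'E'
from h import *
px=np.array([(122,50),(705,228),(660,376),(78,202)])/6.6+[255,172]-.42
L=np.array([(.045,.16),(.045,-.18),(-.045,-.18),(-.045,.16)])
W=unproj('top',px,.012)[:,:2]; C=rigid(L,W); print(C,(toworld(C,L)-W)*1000)
np.save('C.npy',np.r_[C[0],C[1]])
print(blocks(C))
# check with scene
P=np.c_[toworld(C,L),np.full(4,.012)]
print((proj('scene',P)-[245,170])*5)
for n,q in dict(stop=(0,.135,.06),handletop=(0,-.105,.175),trig=(0,-.08+.074*np.sin(.24),.098+.074*np.cos(.24)),pad=(0,-.012,.048)).items():
    P=np.r_[toworld(C,q[:2])[0],q[2]]; print(n,P,(proj('top',P)-[255,172])*6.6,(proj('scene',P)-[245,170])*5)
E
```

```text
(np.float64(-0.2706841117066293), array([0.55249045, 0.01618569])) [[ 0.86217124 -0.03013086]
 [ 1.924434   -1.35855623]
 [-2.36851107 -0.82880746]
 [-0.41809416  2.21749456]]
[(10.0, 114.8, -10.6, 50.4, 30.0), (17.6, 74.8, -0.6, 52.3, 28.9), (-17.0, 35.8, 12.8, 51.5, 29.7)]
[[ 51.03562185 435.36544486]
 [452.56168893 175.06392138]
 [549.60150815 241.73122742]
 [146.04671473 518.25123443]]
stop [0.58858819 0.1462701  0.06      ] [[128.49796963 127.30237881]] [[124.68236535 399.35878907]]
handletop [ 0.52441442 -0.08499107  0.175     ] [[566.18167279 244.88174288]] [[419.9302603   67.44606172]]
trig [ 0.53580259 -0.04395185  0.16987901] [[483.42540637 220.63038401]] [[368.54734223 105.55673249]]
pad [0.54928176 0.00462263 0.048     ] [[390.0930979  207.59689054]] [[310.87924311 292.30134276]]
```

```bash
cat >> h.py <<'E'
def ref():
    o=bot.get_obs(); return np.array(o['eef_pos']),Rotation.from_quat(o['tool_rot'])
def getC():
    a=np.load('C.npy'); return a[0],a[1:]
def tgt(x,y,z,g=0,tilt=0):  # clamp mm, yaw deg of tool y vs clamp x
    C=getC(); p=np.r_[toworld(C,[x/1e3,y/1e3])[0],z/1e3]; a=C[0]+np.radians(g)
    Y=np.array([np.cos(a),np.sin(a),0]); Z=np.array([0,0,-1.]); X=np.cross(Y,Z)
    return p,Rotation.from_matrix(np.c_[X,Y,Z])
def rows(r,*T):
    for p,R in T:
        d=r[1].inv().apply(p-r[0])/.05; w=np.degrees((r[1].inv()*R).as_rotvec())/5
        print('d',np.round(d,2),'w',np.round(w,2))
E
python3 - <<'E'
from h import *
h=tgt(10,114.8,110,-6)
rows(ref(),h)
rows(h,tgt(10,114.8,30,-6),tgt(0,119.5,30,0),tgt(0,119.5,60,0))
print(h)
E
```

```text
d [-10.89  -4.7    2.65] w [-0.    0.   19.47]
d [0.  0.  1.6] w [0. 0. 0.]
d [ 0.07 -0.21  1.6 ] w [ 0.   0.  -1.2]
d [ 0.07 -0.21  1.  ] w [ 0.   0.  -1.2]
(array([0.59282278, 0.12413171, 0.11      ]), Rotation.from_matrix(array([[ 0.3666483 ,  0.93035962,  0.        ],
                            [ 0.93035962, -0.3666483 ,  0.        ],
                            [ 0.        ,  0.        , -1.        ]])))
```

>>> drive_tool(rows=[{"dx": -2,"dy": -0.9,"wz": 3,"hand": 85},{"dx": -4,"dy": -1.8,"wz": 6,"hand": 85},{"dx": -6,"dy": -2.7,"wz": 9,"hand": 85},{"dx": -8,"dy": -3.6,"wz": 13,"hand": 85},{"dx": -10.89,"dy": -4.7,"dz": 0.5,"wz": 19.47,"hand": 85},{"dx": -10.89,"dy": -4.7,"dz": 0.5,"wz": 19.47,"hand": 85},{"dx": -10.89,"dy": -4.7,"dz": 0.5,"wz": 19.47,"hand": 85},{"dx": -10.89,"dy": -4.7,"dz": 1.0,"wz": 19.47,"hand": 85},{"dx": -10.89,"dy": -4.7,"dz": 1.5,"wz": 19.47,"hand": 85},{"dx": -10.89,"dy": -4.7,"dz": 2.0,"wz": 19.47,"hand": 85},{"dx": -10.89,"dy": -4.7,"dz": 2.65,"wz": 19.47,"hand": 85},{"dx": -10.89,"dy": -4.7,"dz": 2.65,"wz": 19.47,"hand": 85},{"dx": -10.89,"dy": -4.7,"dz": 2.65,"wz": 19.47,"hand": 85},{"dx": -10.89,"dy": -4.7,"dz": 2.65,"wz": 19.47,"hand": 85},{"dx": -10.89,"dy": -4.7,"dz": 2.65,"wz": 19.47,"hand": 85}])

```text
invalid input at $.rows[0]: expected keys dx, dy, dz, wx, wy, wz, hand
```

```bash
python3 - <<'E'
from h import *
h=tgt(10,114.8,110,-6)
rows(ref(),h,tgt(10,114.8,30,-6))
save('scene','s2.png',(225,150,425,300),4)
E
```

```text
d [-10.89  -4.7    2.65] w [-0.    0.   19.47]
d [-10.89  -4.7    4.25] w [-0.    0.   19.47]
```

View pics/s2.png

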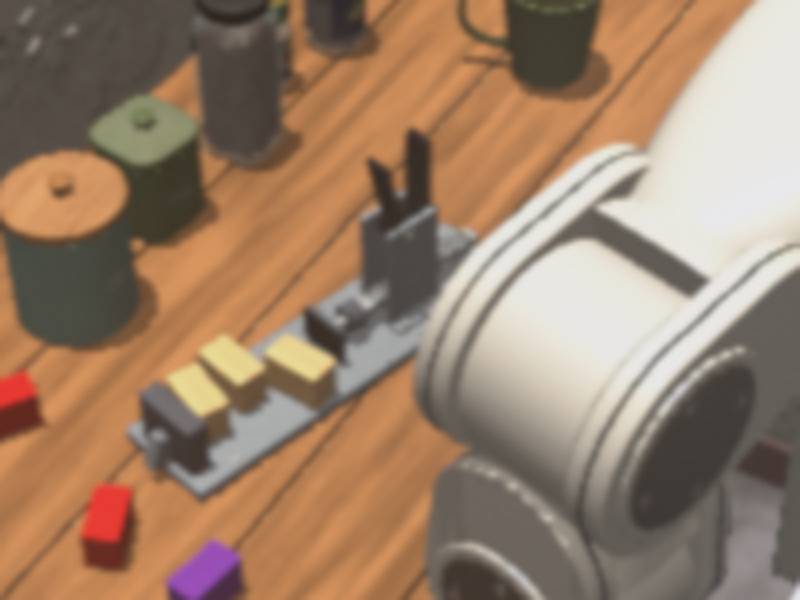

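The move was refused because every row needs all its keys. The picture shows the scene unchanged: blocks at (300,365), (232,370) and (197,400), trigger and handle at (400,180).

>>> drive_tool(rows=[{"dx": -2,"dy": -0.9,"dz": 0,"wx": 0,"wy": 0,"wz": 3,"hand": 85},{"dx": -4,"dy": -1.8,"dz": 0,"wx": 0,"wy": 0,"wz": 6,"hand": 85},{"dx": -6,"dy": -2.7,"dz": 0,"wx": 0,"wy": 0,"wz": 9,"hand": 85},{"dx": -8,"dy": -3.6,"dz": 0,"wx": 0,"wy": 0,"wz": 13,"hand": 85},{"dx": -10.89,"dy": -4.7,"dz": 0.5,"wx": 0,"wy": 0,"wz": 19.47,"hand": 85},{"dx": -10.89,"dy": -4.7,"dz": 0.5,"wx": 0,"wy": 0,"wz": 19.47,"hand": 85},{"dx": -10.89,"dy": -4.7,"dz": 0.5,"wx": 0,"wy": 0,"wz": 19.47,"hand": 85},{"dx": -10.89,"dy": -4.7,"dz": 0.5,"wx": 0,"wy": 0,"wz": 19.47,"hand": 85},{"dx": -10.89,"dy": -4.7,"dz": 0.5,"wx": 0,"wy": 0,"wz": 19.47,"hand": 85},{"dx": -10.89,"dy": -4.7,"dz": 1,"wx": 0,"wy": 0,"wz": 19.47,"hand": 85},{"dx": -10.89,"dy": -4.7,"dz": 1.5,"wx": 0,"wy": 0,"wz": 19.47,"hand": 85},{"dx": -10.89,"dy": -4.7,"dz": 2,"wx": 0,"wy": 0,"wz": 19.47,"hand": 85},{"dx": -10.89,"dy": -4.7,"dz": 2.65,"wx": 0,"wy": 0,"wz": 19.47,"hand": 85},{"dx": -10.89,"dy": -4.7,"dz": 2.65,"wx": 0,"wy": 0,"wz": 19.47,"hand": 85},{"dx": -10.89,"dy": -4.7,"dz": 2.65,"wx": 0,"wy": 0,"wz": 19.47,"hand": 85},{"dx": -10.89,"dy": -4.7,"dz": 2.65,"wx": 0,"wy": 0,"wz": 19.47,"hand": 85}])

```text
clock: 2.75
eef_pos: [0.5937, 0.1249, 0.1122]
tool_rot: [0.826, 0.563, 0.002, 0.001]
ft_force: [0.3, 0.1, 0.1]
grip_width: 0.0849
grasp_force: 0.0
```

```bash
python3 - <<'E'
from h import *
h=tgt(10,114.8,110,-6)
rows(ref(),h,tgt(10,114.8,30,-6),tgt(0,119.5,30,0))
o=bot.get_obs(); print(o['clock'],o['joint_pos'])
save('scene','s3.png',(225,150,425,300),4)
E
```

```text
d [-0.02 -0.01  0.04] w [ 0.03 -0.02  0.02]
d [-0.02 -0.01  1.64] w [ 0.03 -0.02  0.02]
d [ 0.05 -0.22  1.64] w [ 0.03 -0.02 -1.18]
2.75 [2.07302976e-01 5.27569703e-01 8.38569852e-02 1.12354977e+00
 2.50316584e-04 2.15218416e+00]
```

View pics/s3.png

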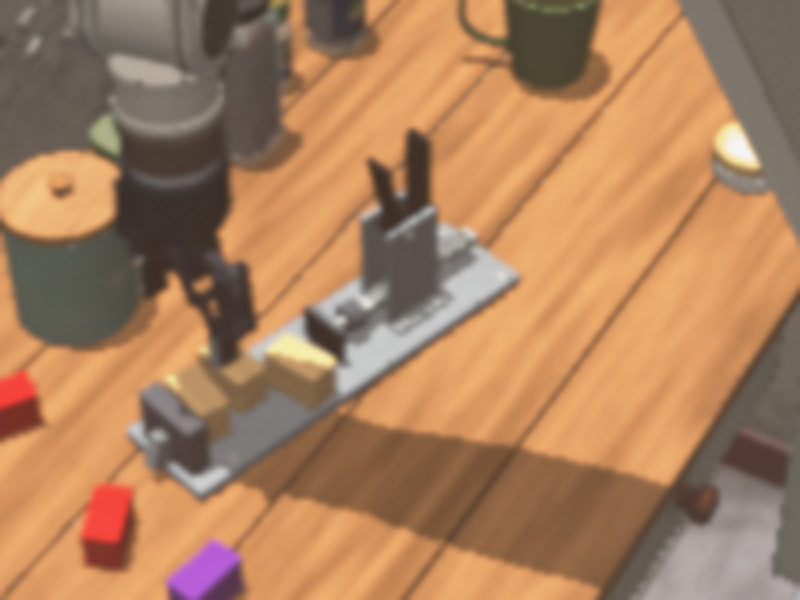

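The gripper hovers over the block nearest the stop, fingers at about (160..240, 270..355), square to the bar. Now I'll descend and close.

>>> drive_tool(rows=[{"dx": 0,"dy": 0,"dz": 0.6,"wx": 0,"wy": 0,"wz": 0,"hand": 85},{"dx": 0,"dy": 0,"dz": 1.1,"wx": 0,"wy": 0,"wz": 0,"hand": 85},{"dx": 0,"dy": 0,"dz": 1.6,"wx": 0,"wy": 0,"wz": 0,"hand": 85},{"dx": 0,"dy": 0,"dz": 1.6,"wx": 0,"wy": 0,"wz": 0,"hand": 85},{"dx": 0,"dy": 0,"dz": 1.6,"wx": 0,"wy": 0,"wz": 0,"hand": 65},{"dx": 0,"dy": 0,"dz": 1.6,"wx": 0,"wy": 0,"wz": 0,"hand": 58},{"dx": 0,"dy": 0,"dz": 1.6,"wx": 0,"wy": 0,"wz": 0,"hand": 54},{"dx": 0,"dy": 0,"dz": 1.6,"wx": 0,"wy": 0,"wz": 0,"hand": 50},{"dx": 0,"dy": 0,"dz": 1.6,"wx": 0,"wy": 0,"wz": 0,"hand": 47},{"dx": 0,"dy": 0,"dz": 1.6,"wx": 0,"wy": 0,"wz": 0,"hand": 47},{"dx": 0,"dy": 0,"dz": 1.6,"wx": 0,"wy": 0,"wz": 0,"hand": 47}])

```text
clock: 3.9
eef_pos: [0.5944, 0.1244, 0.0324]
tool_rot: [0.827, 0.563, 0.002, 0.001]
ft_force: [-1.0, 1.5, 7.3]
grip_width: 0.0497
grasp_force: 61.3
```

>>> drive_tool(rows=[{"dx": 0.02,"dy": -0.07,"dz": 0,"wx": 0,"wy": 0,"wz": -0.4,"hand": 47},{"dx": 0.05,"dy": -0.14,"dz": 0,"wx": 0,"wy": 0,"wz": -0.8,"hand": 47},{"dx": 0.07,"dy": -0.21,"dz": 0,"wx": 0,"wy": 0,"wz": -1.2,"hand": 47},{"dx": 0.07,"dy": -0.21,"dz": 0,"wx": 0,"wy": 0,"wz": -1.2,"hand": 47},{"dx": 0.07,"dy": -0.21,"dz": 0,"wx": 0,"wy": 0,"wz": -1.2,"hand": 47},{"dx": 0.07,"dy": -0.21,"dz": 0,"wx": 0,"wy": 0,"wz": -1.2,"hand": 47},{"dx": 0.07,"dy": -0.21,"dz": 0,"wx": 0,"wy": 0,"wz": -1.2,"hand": 55},{"dx": 0.07,"dy": -0.21,"dz": 0,"wx": 0,"wy": 0,"wz": -1.2,"hand": 70},{"dx": 0.07,"dy": -0.21,"dz": 0,"wx": 0,"wy": 0,"wz": -1.2,"hand": 75},{"dx": 0.07,"dy": -0.21,"dz": -0.6,"wx": 0,"wy": 0,"wz": -1.2,"hand": 75},{"dx": 0.07,"dy": -0.21,"dz": -1.4,"wx": 0,"wy": 0,"wz": -1.2,"hand": 85},{"dx": 0.07,"dy": -0.21,"dz": -1.4,"wx": 0,"wy": 0,"wz": -1.2,"hand": 85}])

```text
clock: 5.1
eef_pos: [0.588, 0.1319, 0.1054]
tool_rot: [0.796, 0.605, 0.005, 0.002]
ft_force: [0.7, 0.0, 0.7]
grip_width: 0.0851
grasp_force: 0.0
```

```bash
python3 - <<'E'
from h import *
a=tgt(10,114.8,30,-6); r0=(a[0],a[1])
# commanded now ~ tgt(0,119.5,100,0)
r=tgt(0,119.5,100,0); rows(ref(),r)
rows(r,tgt(17.6,74.8,100,0),tgt(17.6,74.8,30,0))
rows(tgt(17.6,74.8,30,0),tgt(0,90.5,30,0))
save('scene','s4.png',(225,150,425,300),4); print(blocks(getC()))
E
```

```text
d [-0.03 -0.07  0.11] w [ 0.1  -0.06  0.  ]
d [-0.89  0.35  0.  ] w [0. 0. 0.]
d [-0.89  0.35  1.4 ] w [0. 0. 0.]
d [ 0.31 -0.35  0.  ] w [0. 0. 0.]
[(26.3, 75.0, -3.6, 34.2, 30.4), (-16.3, 37.1, 9.2, 49.3, 30.7)]
```

>>> drive_tool(rows=[{"dx": -0.89,"dy": 0.35,"dz": 0,"wx": 0,"wy": 0,"wz": 0,"hand": 85},{"dx": -0.89,"dy": 0.35,"dz": 0,"wx": 0,"wy": 0,"wz": 0,"hand": 85},{"dx": -0.89,"dy": 0.35,"dz": 0.5,"wx": 0,"wy": 0,"wz": 0,"hand": 85},{"dx": -0.89,"dy": 0.35,"dz": 1.0,"wx": 0,"wy": 0,"wz": 0,"hand": 85},{"dx": -0.89,"dy": 0.35,"dz": 1.4,"wx": 0,"wy": 0,"wz": 0,"hand": 85},{"dx": -0.89,"dy": 0.35,"dz": 1.4,"wx": 0,"wy": 0,"wz": 0,"hand": 85},{"dx": -0.89,"dy": 0.35,"dz": 1.4,"wx": 0,"wy": 0,"wz": 0,"hand": 65},{"dx": -0.89,"dy": 0.35,"dz": 1.4,"wx": 0,"wy": 0,"wz": 0,"hand": 55},{"dx": -0.89,"dy": 0.35,"dz": 1.4,"wx": 0,"wy": 0,"wz": 0,"hand": 50},{"dx": -0.89,"dy": 0.35,"dz": 1.4,"wx": 0,"wy": 0,"wz": 0,"hand": 47},{"dx": -0.89,"dy": 0.35,"dz": 1.4,"wx": 0,"wy": 0,"wz": 0,"hand": 47},{"dx": -0.89,"dy": 0.35,"dz": 1.4,"wx": 0,"wy": 0,"wz": 0,"hand": 47}])

```text
clock: 6.4
eef_pos: [0.5903, 0.0837, 0.0314]
tool_rot: [0.796, 0.605, 0.001, 0.001]
ft_force: [-0.1, 0.3, 6.4]
grip_width: 0.0492
grasp_force: 63.6
```

>>> drive_tool(rows=[{"dx": 0.1,"dy": -0.12,"dz": 0,"wx": 0,"wy": 0,"wz": 0,"hand": 47},{"dx": 0.2,"dy": -0.24,"dz": 0,"wx": 0,"wy": 0,"wz": 0,"hand": 47},{"dx": 0.29,"dy": -0.35,"dz": 0,"wx": 0,"wy": 0,"wz": 0,"hand": 47},{"dx": 0.29,"dy": -0.35,"dz": 0,"wx": 0,"wy": 0,"wz": 0,"hand": 47},{"dx": 0.29,"dy": -0.35,"dz": 0,"wx": 0,"wy": 0,"wz": 0,"hand": 47},{"dx": 0.29,"dy": -0.35,"dz": 0,"wx": 0,"wy": 0,"wz": 0,"hand": 47},{"dx": 0.29,"dy": -0.35,"dz": 0,"wx": 0,"wy": 0,"wz": 0,"hand": 55},{"dx": 0.29,"dy": -0.35,"dz": 0,"wx": 0,"wy": 0,"wz": 0,"hand": 70},{"dx": 0.29,"dy": -0.35,"dz": 0,"wx": 0,"wy": 0,"wz": 0,"hand": 75},{"dx": 0.29,"dy": -0.35,"dz": -0.6,"wx": 0,"wy": 0,"wz": 0,"hand": 75},{"dx": 0.29,"dy": -0.35,"dz": -1.4,"wx": 0,"wy": 0,"wz": 0,"hand": 85},{"dx": 0.29,"dy": -0.35,"dz": -1.4,"wx": 0,"wy": 0,"wz": 0,"hand": 85}])

```text
clock: 7.6
eef_pos: [0.5799, 0.1028, 0.1051]
tool_rot: [0.796, 0.605, 0.004, 0.002]
ft_force: [0.9, 0.6, 0.7]
grip_width: 0.085
grasp_force: 0.0
```

```bash
python3 - <<'E'
from h import *
r=tgt(0,89.5,100,0); rows(ref(),r)
T=tgt(-17,35.8,30,12.8)
rows(r,tgt(-17,35.8,100,12.8),T)
rows(T,tgt(0,60.5,30,0),tgt(0,60.5,100,0))
E
```

```text
d [-0.03 -0.07  0.1 ] w [ 0.1  -0.05  0.  ]
d [-1.07 -0.34  0.  ] w [ 0.    0.   -2.56]
d [-1.07 -0.34  1.4 ] w [ 0.    0.   -2.56]
d [0.41 0.44 0.  ] w [0.   0.   2.56]
d [ 0.41  0.44 -1.4 ] w [0.   0.   2.56]
```

>>> drive_tool(rows=[{"dx": -0.5,"dy": -0.2,"dz": 0,"wx": 0,"wy": 0,"wz": -1.3,"hand": 85},{"dx": -1.07,"dy": -0.34,"dz": 0,"wx": 0,"wy": 0,"wz": -2.56,"hand": 85},{"dx": -1.07,"dy": -0.34,"dz": 0,"wx": 0,"wy": 0,"wz": -2.56,"hand": 85},{"dx": -1.07,"dy": -0.34,"dz": 0.5,"wx": 0,"wy": 0,"wz": -2.56,"hand": 85},{"dx": -1.07,"dy": -0.34,"dz": 1.0,"wx": 0,"wy": 0,"wz": -2.56,"hand": 85},{"dx": -1.07,"dy": -0.34,"dz": 1.4,"wx": 0,"wy": 0,"wz": -2.56,"hand": 85},{"dx": -1.07,"dy": -0.34,"dz": 1.4,"wx": 0,"wy": 0,"wz": -2.56,"hand": 85},{"dx": -1.07,"dy": -0.34,"dz": 1.4,"wx": 0,"wy": 0,"wz": -2.56,"hand": 65},{"dx": -1.07,"dy": -0.34,"dz": 1.4,"wx": 0,"wy": 0,"wz": -2.56,"hand": 55},{"dx": -1.07,"dy": -0.34,"dz": 1.4,"wx": 0,"wy": 0,"wz": -2.56,"hand": 50},{"dx": -1.07,"dy": -0.34,"dz": 1.4,"wx": 0,"wy": 0,"wz": -2.56,"hand": 47},{"dx": -1.07,"dy": -0.34,"dz": 1.4,"wx": 0,"wy": 0,"wz": -2.56,"hand": 47},{"dx": -1.07,"dy": -0.34,"dz": 1.4,"wx": 0,"wy": 0,"wz": -2.56,"hand": 47}])

```text
clock: 8.9
eef_pos: [0.547, 0.0554, 0.0315]
tool_rot: [0.724, 0.69, 0.001, 0.001]
ft_force: [-0.9, -0.7, 6.0]
grip_width: 0.0495
grasp_force: 61.7
```

>>> drive_tool(rows=[{"dx": 0.14,"dy": 0.15,"dz": 0,"wx": 0,"wy": 0,"wz": 0.85,"hand": 47},{"dx": 0.27,"dy": 0.3,"dz": 0,"wx": 0,"wy": 0,"wz": 1.7,"hand": 47},{"dx": 0.41,"dy": 0.44,"dz": 0,"wx": 0,"wy": 0,"wz": 2.56,"hand": 47},{"dx": 0.41,"dy": 0.44,"dz": 0,"wx": 0,"wy": 0,"wz": 2.56,"hand": 47},{"dx": 0.41,"dy": 0.44,"dz": 0,"wx": 0,"wy": 0,"wz": 2.56,"hand": 47},{"dx": 0.41,"dy": 0.44,"dz": 0,"wx": 0,"wy": 0,"wz": 2.56,"hand": 47},{"dx": 0.41,"dy": 0.44,"dz": 0,"wx": 0,"wy": 0,"wz": 2.56,"hand": 55},{"dx": 0.41,"dy": 0.44,"dz": 0,"wx": 0,"wy": 0,"wz": 2.56,"hand": 70},{"dx": 0.41,"dy": 0.44,"dz": 0,"wx": 0,"wy": 0,"wz": 2.56,"hand": 75},{"dx": 0.41,"dy": 0.44,"dz": -0.6,"wx": 0,"wy": 0,"wz": 2.56,"hand": 75},{"dx": 0.41,"dy": 0.44,"dz": -1.4,"wx": 0,"wy": 0,"wz": 2.56,"hand": 85},{"dx": 0.41,"dy": 0.44,"dz": -2.4,"wx": 0,"wy": 0,"wz": 2.56,"hand": 85},{"dx": 0.41,"dy": 0.44,"dz": -3.4,"wx": 0,"wy": 0,"wz": 2.56,"hand": 85},{"dx": 0.41,"dy": 0.44,"dz": -4.4,"wx": 0,"wy": 0,"wz": 2.56,"hand": 85},{"dx": 0.41,"dy": 0.44,"dz": -4.4,"wx": 0,"wy": 0,"wz": 2.56,"hand": 85},{"dx": 0.41,"dy": 0.44,"dz": -4.4,"wx": 0,"wy": 0,"wz": 2.56,"hand": 85}])

```text
clock: 10.5
eef_pos: [0.5692, 0.0746, 0.2513]
tool_rot: [0.796, 0.605, 0.001, 0.001]
ft_force: [-1.1, 0.9, 0.1]
grip_width: 0.0853
grasp_force: 0.0
```

```bash
python3 - <<'E'
from h import *
r=tgt(0,60.5,250,0); rows(ref(),r)
rows(r,tgt(0,-99,250,90),tgt(0,-99,154,90))
E
```

```text
d [-0.01 -0.01  0.02] w [ 0.04 -0.01  0.  ]
d [-3.19  0.    0.  ] w [  0.   0. -18.]
d [-3.19  0.    1.92] w [  0.   0. -18.]
```

>>> drive_tool(rows=[{"dx": -0.6,"dy": 0,"dz": 0,"wx": 0,"wy": 0,"wz": -2,"hand": 85},{"dx": -1.2,"dy": 0,"dz": 0,"wx": 0,"wy": 0,"wz": -4,"hand": 85},{"dx": -1.8,"dy": 0,"dz": 0,"wx": 0,"wy": 0,"wz": -6,"hand": 85},{"dx": -2.4,"dy": 0,"dz": 0,"wx": 0,"wy": 0,"wz": -8,"hand": 85},{"dx": -3.19,"dy": 0,"dz": 0,"wx": 0,"wy": 0,"wz": -10,"hand": 85},{"dx": -3.19,"dy": 0,"dz": 0,"wx": 0,"wy": 0,"wz": -12,"hand": 85},{"dx": -3.19,"dy": 0,"dz": 0,"wx": 0,"wy": 0,"wz": -14,"hand": 85},{"dx": -3.19,"dy": 0,"dz": 0,"wx": 0,"wy": 0,"wz": -16,"hand": 85},{"dx": -3.19,"dy": 0,"dz": 0,"wx": 0,"wy": 0,"wz": -18,"hand": 85},{"dx": -3.19,"dy": 0,"dz": 0,"wx": 0,"wy": 0,"wz": -18,"hand": 85},{"dx": -3.19,"dy": 0,"dz": 0,"wx": 0,"wy": 0,"wz": -18,"hand": 85},{"dx": -3.19,"dy": 0,"dz": 0,"wx": 0,"wy": 0,"wz": -18,"hand": 85},{"dx": -3.19,"dy": 0,"dz": 0,"wx": 0,"wy": 0,"wz": -18,"hand": 85}])

```text
clock: 11.8
eef_pos: [0.525, -0.079, 0.248]
tool_rot: [0.136, 0.991, 0.0, -0.002]
ft_force: [0.3, 0.2, -0.3]
grip_width: 0.0853
grasp_force: 0.0
```

```bash
python3 - <<'E'
from h import *
rows(ref(),tgt(0,-99,250,90))
print(blocks(getC()))
a=bot.camera('top')[172:238,255:375]; b=bot.camera('scene')[170:275,245:365]
a=cv2.resize(a,(780,429),interpolation=3)
b=cv2.resize(b,(780,682),interpolation=3)
cv2.imwrite('pics/a5.png',a[:,:,::-1])
E
```

```text
d [-0.02  0.   -0.04] w [-0.   -0.04 -0.02]
[(0.5, 90.3, 88.4, 88.8, 50.8)]
```

View pics/a5.png

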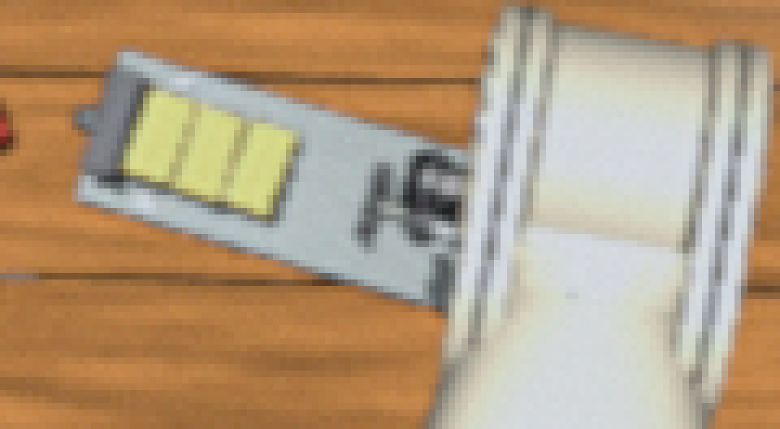

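The picture shows the three blocks in one straight, square row against the stop, from (138,135) to (265,170) in the crop. The pad is free at (375,205). The fit gives x = 0.5 mm and 1.6° off square. Next I'll lower the gripper astride the trigger and handle.

>>> drive_tool(rows=[{"dx": 0,"dy": 0.04,"dz": 0.4,"wx": 0,"wy": 0,"wz": 0,"hand": 85},{"dx": 0,"dy": 0.04,"dz": 0.8,"wx": 0,"wy": 0,"wz": 0,"hand": 85},{"dx": 0,"dy": 0.04,"dz": 1.1,"wx": 0,"wy": 0,"wz": 0,"hand": 85},{"dx": 0,"dy": 0.04,"dz": 1.4,"wx": 0,"wy": 0,"wz": 0,"hand": 85},{"dx": 0,"dy": 0.04,"dz": 1.7,"wx": 0,"wy": 0,"wz": 0,"hand": 85},{"dx": 0,"dy": 0.04,"dz": 2.08,"wx": 0,"wy": 0,"wz": 0,"hand": 85},{"dx": 0,"dy": 0.04,"dz": 2.08,"wx": 0,"wy": 0,"wz": 0,"hand": 85},{"dx": 0,"dy": 0.04,"dz": 2.08,"wx": 0,"wy": 0,"wz": 0,"hand": 85}])

```text
clock: 12.75
eef_pos: [0.5262, -0.0772, 0.1458]
tool_rot: [0.135, 0.991, 0.0, -0.0]
ft_force: [0.9, -0.2, -0.5]
grip_width: 0.0849
grasp_force: 0.0
```

```bash
python3 - <<'E'
from h import *
rows(ref(),tgt(0,-97,146,90)); print(bot.get_obs()['ft_force'])
save('scene','s6.png',(265,150,385,250),6)
a=bot.camera('top'); cv2.imwrite('pics/raw_top6.png',a[:,:,::-1])
E
```

```text
d [-0.01 -0.   -0.  ] w [-0.   -0.01  0.  ]
[ 0.93134669 -0.21951538 -0.47125392]
```

View pics/s6.png

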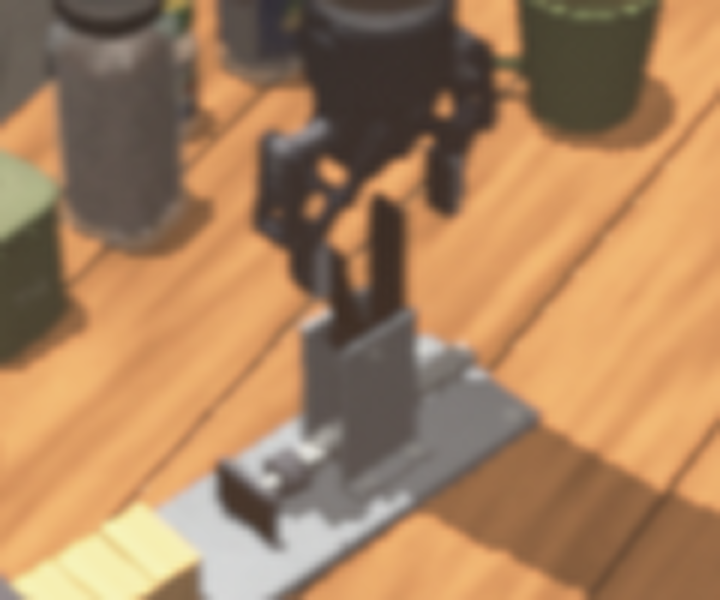

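The fingers straddle the trigger and handle: front finger at (315,270), handle at (390,250), rear finger at (445,190). First stroke.

>>> drive_tool(rows=[{"dx": 0,"dy": 0,"dz": 0,"wx": 0,"wy": 0,"wz": 0,"hand": 75},{"dx": 0,"dy": 0,"dz": 0,"wx": 0,"wy": 0,"wz": 0,"hand": 65},{"dx": 0,"dy": 0,"dz": 0,"wx": 0,"wy": 0,"wz": 0,"hand": 55},{"dx": 0,"dy": 0,"dz": 0,"wx": 0,"wy": 0,"wz": 0,"hand": 48},{"dx": 0,"dy": 0,"dz": 0,"wx": 0,"wy": 0,"wz": 0,"hand": 42},{"dx": 0,"dy": 0,"dz": 0,"wx": 0,"wy": 0,"wz": 0,"hand": 42},{"dx": 0,"dy": 0,"dz": 0,"wx": 0,"wy": 0,"wz": 0,"hand": 42}])

```text
clock: 13.55
eef_pos: [0.5268, -0.0771, 0.146]
tool_rot: [0.135, 0.991, 0.0, 0.0]
ft_force: [1.3, 3.4, 3.4]
grip_width: 0.0419
grasp_force: 1.9
```

```bash
cat >> h.py <<'E'
def jaw(tag,show=True):
    # pad-face motion from top & scene pictures: match the pad template of the start along the bar
    C=getC(); out=[]
    o=bot.get_obs(); u=np.array([-np.sin(C[0]),np.cos(C[0])]); 
    for n in('top','scene'):
        im=bot.camera(n); fn=f'pics/raw_{n}_{tag}.png'; cv2.imwrite(fn,im[:,:,::-1])
    print(tag,'t',round(o['clock'],2),'w',round(o['grip_width']*1e3,1),'gf',round(o['grasp_force'],1),'F along/across/z',np.round([o['ft_force'][:2]@u,o['ft_force'][0]*u[1]-o['ft_force'][1]*u[0],o['ft_force'][2]],1))
    return prof(tag)
def prof(tag):
    # intensity along the bar through the pad's off-centre part (x=+-15 mm), z=.044: dark pad
    C=getC(); y=np.arange(-40,70,.5)/1e3
    for n,xs in (('top',(-.018,-.014,.014,.018)),('scene',(-.018,-.014,-.010,.014))):
        im=cv2.imread(f'pics/raw_{n}_{tag}.png',0).astype(np.float32)
        v=0
        for x in xs:
            P=np.c_[toworld(C,np.c_[np.full_like(y,x),y]),np.full_like(y,.044)]
            p=proj(n,P).astype(np.float32); v=v+cv2.remap(im,p[:,:1],p[:,1:],cv2.INTER_CUBIC)[:,0]/len(xs)
        i=v.argmin(); w=np.clip(v[i]+25-v,0,None)*(abs(y-y[i])<.012); print('  ',n,'pad at',round((w*y).sum()/w.sum()*1e3,1),'dark',v[i])
E
python3 - <<'E'
from h import *
import shutil
im=bot.camera('scene')
jaw('p1')
E
```

```text
p1 t 13.6 w 42.2 gf 1.9 F along/across/z [3.9 0.4 2.8]
   top pad at -0.3 dark 86.05916
   scene pad at 4.3 dark 65.41619
```

```bash
cp pics/scene0.png pics/raw_scene_0.png; cp pics/top0.png pics/raw_top_0.png; python3 - <<'E'
from h import *
prof('0');prof('p1')
E
```

```text
top pad at -4.6 dark 88.989426
   scene pad at 0.1 dark 54.809067
   top pad at -0.3 dark 86.05916
   scene pad at 4.3 dark 65.41619
```

>>> drive_tool(rows=[{"dx": 0,"dy": 0,"dz": 0,"wx": 0,"wy": 0,"wz": 0,"hand": 36},{"dx": 0,"dy": 0,"dz": 0,"wx": 0,"wy": 0,"wz": 0,"hand": 30},{"dx": 0,"dy": 0,"dz": 0,"wx": 0,"wy": 0,"wz": 0,"hand": 30},{"dx": 0,"dy": 0,"dz": 0,"wx": 0,"wy": 0,"wz": 0,"hand": 30}])

```text
clock: 14.1
eef_pos: [0.527, -0.0762, 0.1464]
tool_rot: [0.134, 0.991, 0.001, 0.001]
ft_force: [1.7, 6.2, 5.2]
grip_width: 0.0301
grasp_force: 3.5
```

```bash
python3 - <<'E'
from h import *
jaw('p2')
E
```

```text
p2 t 14.1 w 30.1 gf 3.5 F along/across/z [ 6.5 -0.   5.2]
   top pad at 5.0 dark 83.45926
   scene pad at 9.8 dark 65.75113
```

>>> drive_tool(rows=[{"dx": 0,"dy": 0,"dz": 0,"wx": 0,"wy": 0,"wz": 0,"hand": 55},{"dx": 0,"dy": 0,"dz": 0,"wx": 0,"wy": 0,"wz": 0,"hand": 75},{"dx": 0,"dy": 0,"dz": 0,"wx": 0,"wy": 0,"wz": 0,"hand": 82},{"dx": 0,"dy": 0,"dz": 0,"wx": 0,"wy": 0,"wz": 0,"hand": 82},{"dx": 0,"dy": 0,"dz": 0,"wx": 0,"wy": 0,"wz": 0,"hand": 82},{"dx": 0,"dy": 0,"dz": 0,"wx": 0,"wy": 0,"wz": 0,"hand": 65},{"dx": 0,"dy": 0,"dz": 0,"wx": 0,"wy": 0,"wz": 0,"hand": 50},{"dx": 0,"dy": 0,"dz": 0,"wx": 0,"wy": 0,"wz": 0,"hand": 42},{"dx": 0,"dy": 0,"dz": 0,"wx": 0,"wy": 0,"wz": 0,"hand": 34},{"dx": 0,"dy": 0,"dz": 0,"wx": 0,"wy": 0,"wz": 0,"hand": 26},{"dx": 0,"dy": 0,"dz": 0,"wx": 0,"wy": 0,"wz": 0,"hand": 26},{"dx": 0,"dy": 0,"dz": 0,"wx": 0,"wy": 0,"wz": 0,"hand": 26}])

```text
clock: 15.4
eef_pos: [0.5271, -0.0775, 0.1469]
tool_rot: [0.135, 0.991, -0.0, 0.001]
ft_force: [-0.3, 2.0, 5.8]
grip_width: 0.026
grasp_force: 5.4
```

```bash
python3 - <<'E'
from h import *
jaw('p3')
E
```

```text
p3 t 15.4 w 26.0 gf 5.4 F along/across/z [ 1.9 -0.8  5.8]
   top pad at 18.4 dark 84.767525
   scene pad at 23.4 dark 65.96802
```

>>> drive_tool(rows=[{"dx": 0,"dy": 0,"dz": 0,"wx": 0,"wy": 0,"wz": 0,"hand": 55},{"dx": 0,"dy": 0,"dz": 0,"wx": 0,"wy": 0,"wz": 0,"hand": 75},{"dx": 0,"dy": 0,"dz": 0,"wx": 0,"wy": 0,"wz": 0,"hand": 82},{"dx": 0,"dy": 0,"dz": 0,"wx": 0,"wy": 0,"wz": 0,"hand": 82},{"dx": 0,"dy": 0,"dz": 0,"wx": 0,"wy": 0,"wz": 0,"hand": 82},{"dx": 0,"dy": 0,"dz": 0,"wx": 0,"wy": 0,"wz": 0,"hand": 65},{"dx": 0,"dy": 0,"dz": 0,"wx": 0,"wy": 0,"wz": 0,"hand": 50},{"dx": 0,"dy": 0,"dz": 0,"wx": 0,"wy": 0,"wz": 0,"hand": 42},{"dx": 0,"dy": 0,"dz": 0,"wx": 0,"wy": 0,"wz": 0,"hand": 34},{"dx": 0,"dy": 0,"dz": 0,"wx": 0,"wy": 0,"wz": 0,"hand": 26},{"dx": 0,"dy": 0,"dz": 0,"wx": 0,"wy": 0,"wz": 0,"hand": 26},{"dx": 0,"dy": 0,"dz": 0,"wx": 0,"wy": 0,"wz": 0,"hand": 26}])

```text
clock: 16.7
eef_pos: [0.5271, -0.0775, 0.1469]
tool_rot: [0.135, 0.991, -0.0, 0.001]
ft_force: [-0.0, 2.2, 5.8]
grip_width: 0.0264
grasp_force: 5.3
```

```bash
python3 - <<'E'
from h import *
jaw('p4'); print(blocks(getC()))
E
```

```text
p4 t 16.7 w 26.4 gf 5.3 F along/across/z [ 2.1 -0.6  5.8]
   top pad at 32.9 dark 83.231346
   scene pad at 36.4 dark 66.36688
[(0.3, 90.4, 89.4, 89.0, 50.7)]
```

>>> drive_tool(rows=[{"dx": 0,"dy": 0,"dz": 0,"wx": 0,"wy": 0,"wz": 0,"hand": 55},{"dx": 0,"dy": 0,"dz": 0,"wx": 0,"wy": 0,"wz": 0,"hand": 75},{"dx": 0,"dy": 0,"dz": 0,"wx": 0,"wy": 0,"wz": 0,"hand": 82},{"dx": 0,"dy": 0,"dz": 0,"wx": 0,"wy": 0,"wz": 0,"hand": 82},{"dx": 0,"dy": 0,"dz": 0,"wx": 0,"wy": 0,"wz": 0,"hand": 82},{"dx": 0,"dy": 0,"dz": 0,"wx": 0,"wy": 0,"wz": 0,"hand": 65},{"dx": 0,"dy": 0,"dz": 0,"wx": 0,"wy": 0,"wz": 0,"hand": 50},{"dx": 0,"dy": 0,"dz": 0,"wx": 0,"wy": 0,"wz": 0,"hand": 42},{"dx": 0,"dy": 0,"dz": 0,"wx": 0,"wy": 0,"wz": 0,"hand": 34},{"dx": 0,"dy": 0,"dz": 0,"wx": 0,"wy": 0,"wz": 0,"hand": 30},{"dx": 0,"dy": 0,"dz": 0,"wx": 0,"wy": 0,"wz": 0,"hand": 30},{"dx": 0,"dy": 0,"dz": 0,"wx": 0,"wy": 0,"wz": 0,"hand": 30}])

```text
clock: 18.05
eef_pos: [0.5276, -0.0757, 0.1469]
tool_rot: [0.134, 0.991, 0.002, 0.001]
ft_force: [0.1, 6.3, 5.5]
grip_width: 0.0297
grasp_force: 3.6
```

```bash
python3 - <<'E'
from h import *
jaw('p5'); print(blocks(getC()))
im=cv2.imread('pics/raw_top_p5.png')[176:222,260:340]; b=cv2.imread('pics/raw_scene_p5.png')[205:280,250:345]
cv2.imwrite('pics/v7.png',np.vstack([cv2.resize(im,(500,288),interpolation=3),cv2.resize(b,(500,300*395//300*1),interpolation=3)[:312]]))
E
```

```text
p5 t 18.05 w 29.7 gf 3.6 F along/across/z [ 6.1 -1.6  5.5]
   top pad at 43.3 dark 78.00576
   scene pad at 24.4 dark 119.00554
[(0.1, 91.3, 88.8, 86.8, 50.3)]
```

View pics/v7.png

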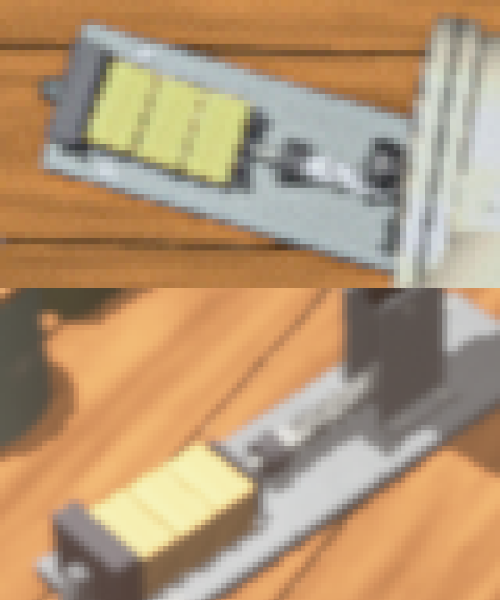

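The pad now just touches the closed row at (255,140) in the crop, with bare stem still showing to the collar at (292,160). The squeeze force matches a free stroke, so there is no real compression yet. Next comes the last stroke, done carefully while tracking the collar.

>>> drive_tool(rows=[{"dx": 0,"dy": 0,"dz": 0,"wx": 0,"wy": 0,"wz": 0,"hand": 55},{"dx": 0,"dy": 0,"dz": 0,"wx": 0,"wy": 0,"wz": 0,"hand": 75},{"dx": 0,"dy": 0,"dz": 0,"wx": 0,"wy": 0,"wz": 0,"hand": 82},{"dx": 0,"dy": 0,"dz": 0,"wx": 0,"wy": 0,"wz": 0,"hand": 82},{"dx": 0,"dy": 0,"dz": 0,"wx": 0,"wy": 0,"wz": 0,"hand": 82},{"dx": 0,"dy": 0,"dz": 0,"wx": 0,"wy": 0,"wz": 0,"hand": 65},{"dx": 0,"dy": 0,"dz": 0,"wx": 0,"wy": 0,"wz": 0,"hand": 52},{"dx": 0,"dy": 0,"dz": 0,"wx": 0,"wy": 0,"wz": 0,"hand": 47},{"dx": 0,"dy": 0,"dz": 0,"wx": 0,"wy": 0,"wz": 0,"hand": 42},{"dx": 0,"dy": 0,"dz": 0,"wx": 0,"wy": 0,"wz": 0,"hand": 40},{"dx": 0,"dy": 0,"dz": 0,"wx": 0,"wy": 0,"wz": 0,"hand": 40},{"dx": 0,"dy": 0,"dz": 0,"wx": 0,"wy": 0,"wz": 0,"hand": 40}])

```text
clock: 19.4
eef_pos: [0.5275, -0.076, 0.1467]
tool_rot: [0.134, 0.991, 0.001, 0.001]
ft_force: [2.3, 4.8, 3.6]
grip_width: 0.04
grasp_force: 2.6
```

```bash
cat >> h.py <<'E'
def collar(tag,lo=-40,hi=38):
    C=getC(); y=np.arange(lo,hi,.5)/1e3; im=cv2.imread(f'pics/raw_top_{tag}.png',0).astype(np.float32); v=0
    xs=(-.010,-.008,.008,.010)
    for x in xs:
        p=proj('top',np.c_[toworld(C,np.c_[np.full_like(y,x),y]),np.full_like(y,.038)]).astype(np.float32)
        v=v+cv2.remap(im,p[:,:1],p[:,1:],cv2.INTER_CUBIC)[:,0]/len(xs)
    print('   profile from',lo,np.round(v[::4]).astype(int))
E
python3 - <<'E'
from h import *
jaw('p6'); collar('p4');collar('p5'); collar('p6'); print(blocks(getC()))
E
```

```text
p6 t 19.4 w 40.0 gf 2.6 F along/across/z [5.2 0.9 3.6]
   top pad at 46.4 dark 81.2001
   scene pad at 30.4 dark 120.66536
   profile from -40 [108 114 124 133 140 141 137 141 149 156 160 161 160 162 166 169 168 160
 143 120  98  83  77  78  82  92 108 131 156 175 183 182 170 146 114  87
  75  76  91]
   profile from -40 [105 106 110 113 119 124 128 136 147 157 163 163 160 159 161 164 165 166
 166 166 163 155 144 131 115 100  88  78  76  79  89 107 131 152 169 178
 182 178 163]
   profile from -40 [111 110 114 120 126 130 135 139 145 152 159 160 159 161 165 168 168 166
 162 158 155 154 156 159 161 157 145 124 100  82  77  77  87 102 123 147
 169 180 178]
[(-0.2, 93.3, 88.9, 86.0, 50.6)]
```

>>> drive_tool(rows=[{"dx": 0,"dy": 0,"dz": 0,"wx": 0,"wy": 0,"wz": 0,"hand": 37},{"dx": 0,"dy": 0,"dz": 0,"wx": 0,"wy": 0,"wz": 0,"hand": 34},{"dx": 0,"dy": 0,"dz": 0,"wx": 0,"wy": 0,"wz": 0,"hand": 31},{"dx": 0,"dy": 0,"dz": 0,"wx": 0,"wy": 0,"wz": 0,"hand": 31},{"dx": 0,"dy": 0,"dz": 0,"wx": 0,"wy": 0,"wz": 0,"hand": 31}])

```text
clock: 20.05
eef_pos: [0.5278, -0.0751, 0.1472]
tool_rot: [0.134, 0.991, 0.002, 0.002]
ft_force: [1.2, 7.7, 6.1]
grip_width: 0.0314
grasp_force: 7.4
```

```bash
python3 - <<'E'
from h import *
jaw('p7'); collar('p7'); print(blocks(getC()))
E
```

```text
p7 t 20.05 w 31.4 gf 7.4 F along/across/z [ 7.7 -0.9  6.1]
   top pad at 46.7 dark 82.17059
   scene pad at 34.1 dark 119.07004
   profile from -40 [109 108 113 125 136 138 136 141 153 166 173 173 170 165 159 158 159 161
 162 162 158 155 153 156 161 166 164 150 129 105  89  80  79  80  90 107
 132 156 170]
[(-0.3, 93.4, 89.1, 86.3, 50.8)]
```

>>> drive_tool(rows=[{"dx": 0,"dy": 0,"dz": 0,"wx": 0,"wy": 0,"wz": 0,"hand": 29},{"dx": 0,"dy": 0,"dz": 0,"wx": 0,"wy": 0,"wz": 0,"hand": 27},{"dx": 0,"dy": 0,"dz": 0,"wx": 0,"wy": 0,"wz": 0,"hand": 25},{"dx": 0,"dy": 0,"dz": 0,"wx": 0,"wy": 0,"wz": 0,"hand": 25},{"dx": 0,"dy": 0,"dz": 0,"wx": 0,"wy": 0,"wz": 0,"hand": 25},{"dx": 0,"dy": 0,"dz": 0,"wx": 0,"wy": 0,"wz": 0,"hand": 25}])

```text
clock: 20.8
eef_pos: [0.5271, -0.0779, 0.1476]
tool_rot: [0.135, 0.991, -0.0, 0.001]
ft_force: [-0.7, -1.3, 8.6]
grip_width: 0.0253
grasp_force: 15.6
```

```bash
python3 - <<'E'
from h import *
jaw('p8'); collar('p8'); print(blocks(getC()))
im=cv2.imread('pics/raw_top_p8.png')[176:222,260:340]; b=cv2.imread('pics/raw_scene_p8.png')[205:280,250:345]
cv2.imwrite('pics/v8.png',np.vstack([cv2.resize(im,(500,288),interpolation=3),cv2.resize(b,(500,395),interpolation=3)[:312]]))
E
```

```text
p8 t 20.8 w 25.3 gf 15.6 F along/across/z [-1.4 -0.3  8.6]
   top pad at 46.7 dark 81.78719
   scene pad at 37.5 dark 119.37143
   profile from -40 [113 121 130 135 136 138 146 159 172 177 175 172 168 168 171 171 169 165
 161 158 156 156 154 155 160 165 164 157 147 131 116 100  87  80  80  82
  90  98 109]
[(-0.4, 93.4, 88.9, 85.9, 51.0)]
```

View pics/v8.png

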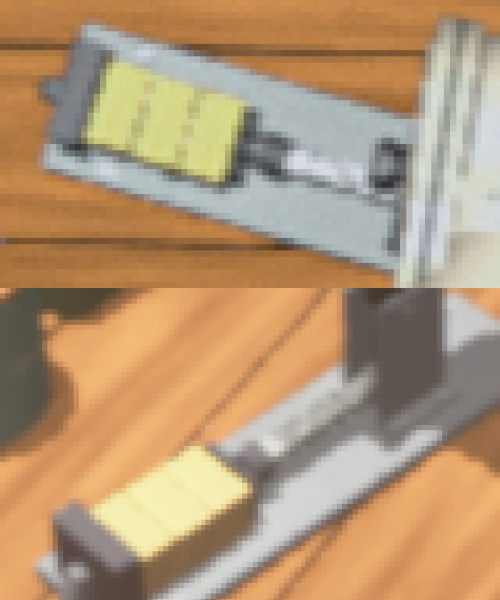

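The pad stands on the row at (245,140), with about half the stem gone to the collar at (270,155). The collar tracking gives roughly 8 mm of compression and the row is still square. I'll hold for a moment to check it is steady.

>>> drive_tool(rows=[{"dx": 0,"dy": 0,"dz": 0,"wx": 0,"wy": 0,"wz": 0,"hand": 25},{"dx": 0,"dy": 0,"dz": 0,"wx": 0,"wy": 0,"wz": 0,"hand": 25},{"dx": 0,"dy": 0,"dz": 0,"wx": 0,"wy": 0,"wz": 0,"hand": 25},{"dx": 0,"dy": 0,"dz": 0,"wx": 0,"wy": 0,"wz": 0,"hand": 25},{"dx": 0,"dy": 0,"dz": 0,"wx": 0,"wy": 0,"wz": 0,"hand": 25},{"dx": 0,"dy": 0,"dz": 0,"wx": 0,"wy": 0,"wz": 0,"hand": 25},{"dx": 0,"dy": 0,"dz": 0,"wx": 0,"wy": 0,"wz": 0,"hand": 25},{"dx": 0,"dy": 0,"dz": 0,"wx": 0,"wy": 0,"wz": 0,"hand": 25}])

```text
clock: 21.75
eef_pos: [0.5271, -0.0779, 0.1476]
tool_rot: [0.135, 0.991, -0.0, 0.001]
ft_force: [-1.1, -0.7, 8.5]
grip_width: 0.0251
grasp_force: 15.6
```

```bash
python3 - <<'E'
from h import *
jaw('p9'); collar('p9',0,38); collar('p8',0,38); print(blocks(getC()))
E
```

```text
p9 t 21.75 w 25.1 gf 15.6 F along/across/z [-0.9 -0.9  8.5]
   top pad at 46.6 dark 81.81755
   scene pad at 37.5 dark 119.16666
   profile from 0 [157 156 154 156 162 165 164 156 145 131 116  99  86  80  80  82  89  97
 108]
   profile from 0 [156 156 154 155 160 165 164 157 147 131 116 100  87  80  80  82  90  98
 109]
[(-0.2, 93.4, 89.1, 85.9, 50.7)]
```

Steady, so I'm handing it in.

```bash
python3 -c "
from workcell import bot
print(bot.job_done())"
```

```text
the job is handed in; nothing more can be done
None
```

The job is handed in, with no verdict shown: the three blocks are in one straight, square row, clamped with the pad pushed back about 8 of its 16 mm (estimated from the camera images), and the gripper is still holding the trigger squeezed.

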